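# Feel for the flush key and release the pick-box lid

## Task

Open the lidded pick box on the stock bench: feel across the flat grey tiles along its front for the one with the flush, recessed release key, and press that key down with a fingertip until the catch lets go and the lid springs up. Let go of the key and let the lid open fully by its own spring: do not push, lift or hold the lid, and do not move or pick up any of the things lying on and around the box.

Things in the scene. Friction and masses are not known exactly. Their poses are not given: they have to be found in the camera images.
- pickbox: lidded pick box of a parts bench, fixed to the table: 400 mm wide (its y), x from -38 to +290 mm, about 112 mm high. Origin on the table under the centre of the flat key panel along its front; x points to its back (away from the robot), y to its left, z up. Behind the panel come a cross member (x 38 to 68 mm) and the closed lid (x 75 to 280 mm) over three yellow bins of fasteners
- panel (a point): centre of the key panel's surface, 100 mm above the table, axes as the box's. Level, 320 (y) x 56 (x) mm, aluminium rails flush along it. Five equal grey tiles 64 mm apart, flush with one another: four solid and rigid; one, in any of the five places, has in its middle a 52 (y) x 38 (x) mm opening with the release key, of the same grey, 2.5 mm below the surface
- place1 (a point): centre of tile place 1 (the leftmost, at +128 mm along the box's y), on the panel's surface 100 mm above the table; axes as the box's. If the key's tile is in this place, the key's centre lies here, 2.5 mm lower
- place2 (a point): centre of tile place 2 (at +64 mm along the box's y), on the panel's surface 100 mm above the table; axes as the box's. If the key's tile is in this place, the key's centre lies here, 2.5 mm lower
- place3 (a point): centre of tile place 3 (the middle one, at 0 mm along the box's y), on the panel's surface 100 mm above the table; axes as the box's. If the key's tile is in this place, the key's centre lies here, 2.5 mm lower
- place4 (a point): centre of tile place 4 (at -64 mm along the box's y), on the panel's surface 100 mm above the table; axes as the box's. If the key's tile is in this place, the key's centre lies here, 2.5 mm lower
- place5 (a point): centre of tile place 5 (the rightmost, at -128 mm along the box's y), on the panel's surface 100 mm above the table; axes as the box's. If the key's tile is in this place, the key's centre lies here, 2.5 mm lower
- key (a joint): travel of the release key straight down: 0 at rest (2.5 mm below the panel surface), 0.006 m fully pressed. It is sprung: it starts to move at about 2 N, is fully down at 6 to 7 N, and comes back up by itself. The catch lets go once it is about 4 mm down
- lid: the box's lid, a clear sheet in an aluminium frame, 205 mm deep and 372 mm wide. Origin in the middle of its front edge; shut, its axes are the box's. A steel catch holds it until the key is pressed; then it swings up and back about its rear edge (107 mm above the table, 205 mm behind the origin when shut) by its own spring in about 3 s, to 1.75 rad (z axis past level), and stays open
- nut: steel hex nut, 36 mm across flats and 22 mm high, lying on one end cap of the panel (182 mm left or right of its centre); loose, origin under its middle
- washer: flat steel washer, 44 mm across and 5 mm thick, lying on the other end cap; loose, origin under its middle
- tape_roll: roll of brown packing tape lying flat, 104 mm across and 48 mm high; loose, origin under its middle
- marker: marker pen, 133 mm long and 18 mm thick, lying along its own x; loose, origin under its middle
- scanner: hand-held bar-code scanner lying on its side: head 75 x 60 x 45 mm, with a 110 mm grip towards its -y; loose, origin under its middle
- carton: closed cardboard carton of screws, 110 x 75 x 60 mm; loose, origin under its middle
- spare_bin: empty open-fronted yellow stock bin, 165 x 105 x 75 mm; loose, origin under its middle
- screwdriver: screwdriver, 200 mm long and 26 mm thick, lying along its own x; loose, origin under its middle

How it is judged:
By the outcome, as a careful person would: the job done as asked, in the order asked, and still so for the second after the job is handed in, with the robot touching nothing.
It also fails if it takes over 45 s, if anything falls off the work surface, if the arm or the gripper's body presses on something with over 40 N, if the wrist force passes 120 N, or if a joint passes its speed limit or range.

## Robot

A 6-joint arm with a two-finger parallel gripper is mounted at the origin on the work surface. World frame = base frame: x ahead of the robot, y to its left, z up, the work surface at z = 0. Lengths are in m, angles in rad, forces in N, time in s.
With the tool pointing down it reaches from about 0.2 to 0.875 m from the base axis. Payload 3.4 kg.
Tool frame: the origin (TCP) lies midway between the tips of the shut fingers; the grasp point (between the pads) lies 19 mm behind it; z points along the fingers, y is the line along which they close (so a half turn about z gives the same grasp; the last joint's range is limited). The gripper opens to 94 mm and grips with 3 to 60 N. Pads are 16 mm wide; open, the fingers measure 119 mm over their backs; the gripper's body (75 mm by 177 mm) begins 78 mm behind the grasp point.
Start: joints at [-1.416, 0.276, 1.505, -0, 1.361, -0.121], TCP at [0.157, -0.553, 0.172] pointing down, gripper open.
Joint ranges: [-2.89, 2.89], [-0.75, 2.08], [0.22, 2.7], [-1.18, 4.32], [0.11, 2.71], [-2.7, 2.7]. Speed limits (rad/s): [2.57, 2.57, 3.14, 3.14, 3.14, 3.14].

## Interface

Orientations are given as a rotation vector (axis times angle).
In Python, from cell import ctrl, effector, solver, telemetry, imaging, ticket gives the robot as it stands. Calls block until the motion is done:
- ctrl.move_to(position, orientation): joint-space move of the TCP to a pose.
- ctrl.move_linear(position, frame=None, feed=0.15): straight line of the TCP; frame=None keeps the orientation; feed is the mean speed in m/s.
- ctrl.movej(angles): joint-space move.
- effector.gripper_to(opening, effort=None): finger opening in m; effort is the grip in N (None keeps the last); returns when the fingers have stopped.
- ctrl.hold(seconds).
- solver.ik(position, orientation): joint angles nearest the present ones, or None.
- telemetry.read_state(): the state.
- imaging.grab_frame(name): name is "scene" or "top" or "wrist"; returns (picture, depth): 420x560x3 uint8, blue, green, red; 420x560 float32, m along the optical axis (not along the pixel's ray), 0 where there is no reading.
- imaging.camera_model(name): a dict with "fx", "fy", "cx", "cy" (pixels), "rvec" (rotation vector, rad) and "tvec" (3), from world to camera coordinates, as OpenCV has them. Camera axes: x right, y down, z forward; pixel columns grow to the right and rows downward; lengths in m; the calibration is good to about 2 mm. The wrist camera is an equidistant fisheye: a pixel r from the principal point sees the ray r / f radians off the axis. A picture is of the moment at which its call begins: read the wrist's pose just before it. camera_model takes no time and is no camera call; for the wrist camera it gives the pose at the moment of the call.
A pose or a line that the arm cannot do raises ctrl.IKError and nothing moves.
- ticket.hand_in(): hands the job in; it is judged then, once.
The state is a dict: "clock": time; "joint_pos": joint angles; "dq": joint speeds; "tau": joint torques, N m; "tool_pos": TCP position; "orientation": TCP orientation; "ft_force": force on the tool from outside, world axes, zero at the start; "torque": the same for the moment, N m; "gripper_width": finger opening in m; "finger_force": force on a finger pad.
Only numpy, scipy, OpenCV 4.12 (cv2) and the standard library are available. Lean on these libraries where they do the work, as an engineer would, in place of code of your own. Each camera call takes 0.05 s, during which the arm holds its last target. There are 200 camera calls.

## Working session

There is one attempt and no reset: what is moved stays moved. The work goes in short steps, each a Python script; the robot and the scene stay as the last script left them, time stands still between calls to the robot, and variables do not carry over. Pictures are saved under pics/ and viewed, at most 10 in all, crops included, and the job is handed in when it is done.

```bash
ls; mkdir -p pics
python3 - <<'E'
from cell import *
import cv2,numpy as np
for n in("scene","top"):
    p,d=imaging.grab_frame(n); cv2.imwrite(f"pics/{n}0.png",p); np.save(f"pics/{n}0.npy",d); m=imaging.camera_model(n); print(n,m)
s=telemetry.read_state(); print(s["clock"],s["ft_force"],s["orientation"])
E
```

```text
pics
scene {'fx': 452.68606684247914, 'fy': 452.68606684247914, 'cx': 271.70839150473677, 'cy': 210.967271826749, 'rvec': array([ 0.70304041,  2.83607118, -0.78260023]), 'tvec': array([ 0.48248288, -0.21108268,  1.34359573])}
top {'fx': 498.93335615576444, 'fy': 498.93335615576444, 'cx': 273.4626498978441, 'cy': 205.13115918531855, 'rvec': array([ 2.12706299, -2.09088127,  0.1638998 ]), 'tvec': array([0.04560822, 0.57950164, 0.97226309])}
0.1 [ 0.23631736 -0.2266893  -0.05407884] [-3.11017365e+00 -4.31675126e-01  7.76243046e-05]
```

View pics/scene0.png

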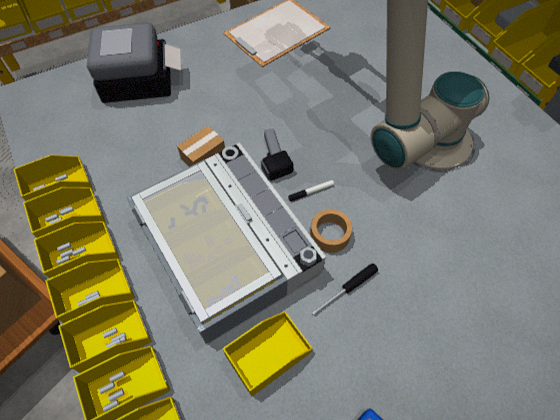

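View pics/top0.png

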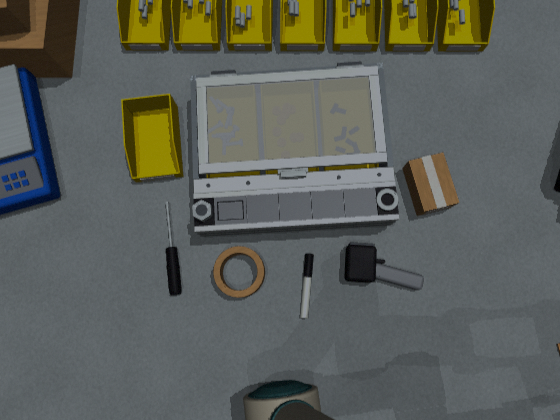

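The top view shows the box square-on. A dark rectangular outline at about (231,210), the leftmost tile, looks like the key's opening. The end-cap rings are at (203,210) and (387,200). Next I'll enlarge the panel and check depth.

```bash
cat > h.py <<'E'
import cv2,numpy as np
from cell import *
def ray_plane(name,uv,z,m=None):
    m=m or imaging.camera_model(name); R=cv2.Rodrigues(m["rvec"])[0]; C=-R.T@m["tvec"]
    uv=np.atleast_2d(uv).astype(float)
    d=np.c_[(uv[:,0]-m["cx"])/m["fx"],(uv[:,1]-m["cy"])/m["fy"],np.ones(len(uv))]@R
    return C+d*((z-C[2])/d[:,2])[:,None]
def height(name,dep):
    m=imaging.camera_model(name); R=cv2.Rodrigues(m["rvec"])[0]; C=-R.T@m["tvec"]
    v,u=np.mgrid[:420,:560]; d=np.stack([(u-m["cx"])/m["fx"],(v-m["cy"])/m["fy"],np.ones_like(u)],-1)@R
    return C+d*dep[...,None]
E
python3 - <<'E'
from h import *
p=cv2.imread("pics/top0.png"); c=p[160:240,185:405]; c=cv2.convertScaleAbs(c,alpha=1.6)
cv2.imwrite("pics/c1.png",cv2.resize(c,None,fx=3.6,fy=3.6,interpolation=cv2.INTER_CUBIC))
P=height("top",np.load("pics/top0.npy"))
for u in range(200,400,15): print(u,np.round(P[209-int((u-231)*.055)+0,u],4))
print(ray_plane("top",[[203,210],[387,200]],.105))
E
```

```text
200 [0.5543 0.1946 0.1225]
215 [0.5606 0.169  0.101 ]
230 [0.562  0.1401 0.0951]
245 [0.5617 0.1099 0.0995]
260 [0.5647 0.0806 0.0963]
275 [0.5668 0.051  0.0979]
290 [0.5686 0.0215 0.1014]
305 [ 0.5711 -0.0079  0.1012]
320 [ 0.5719 -0.0373  0.0992]
335 [ 0.5746 -0.0669  0.0974]
350 [ 0.5766 -0.0959  0.0999]
365 [ 0.5786 -0.1249  0.1017]
380 [ 0.58   -0.1532  0.107 ]
395 [ 0.583  -0.1829  0.1037]
[[ 0.55750867  0.19194998  0.105     ]
 [ 0.58253345 -0.16711336  0.105     ]]
```

View pics/c1.png

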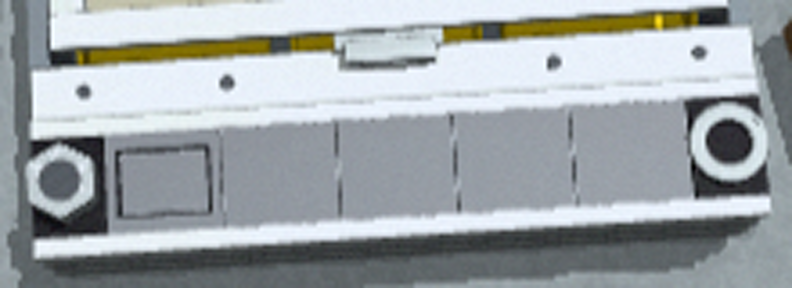

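The crop shows tile 1 with a rectangular gap outline, centred at crop (163,183), or pixel (230.3,210.8). The seams are at crop x of about 222, 338, 455 and 573. The nut is on the left cap and the washer on the right. Next I'll measure the outline and seams, cross-check the scene view, and go to a hover pose for a wrist look.

Run:
```python
from h import *
f=lambda a:np.array(a)/3.6+[185,160]-0.36
key=ray_plane("top",f([[163,183]]),.0985)[0]
s=ray_plane("top",f([[222,178],[338,168.5],[455,162],[573,155]]),.1)
print(key,s,np.diff(s,axis=0))
d=s[0]-s[3]; yaw=np.arctan2(d[1],d[0])-np.pi/2; print("yaw",yaw,np.hypot(*d[:2])/.192)
y=np.array([-np.sin(yaw),np.cos(yaw)]); p1=s.mean(0)[:2]+.128*y; print("p1 from seams",p1)
print("scene",ray_plane("scene",[[293,240]],.0985))
q=cv2.imread("pics/scene0.png")[215:275,265:325]
from scipy.spatial.transform import Rotation as Ro
# tool z down, y along box +-y ; choose nearest to current
for k in (0,np.pi):
    R=Ro.from_euler('z',yaw+k)*Ro.from_rotvec([np.pi,0,0]); o=R.as_rotvec()
    print(k,o,solver.ik([key[0],key[1],.2],o))
```

```text
[0.55848688 0.13974295 0.0985    ] [[ 0.56146979  0.10731602  0.1       ]
 [ 0.56766202  0.04400893  0.1       ]
 [ 0.57218418 -0.01972977  0.1       ]
 [ 0.57697969 -0.08384685  0.1       ]] [[ 0.00619223 -0.0633071   0.        ]
 [ 0.00452216 -0.0637387   0.        ]
 [ 0.00479551 -0.06411708  0.        ]]
yaw 0.08095715787944502 0.9989116334736455
p1 from seams [0.55922272 0.13951785]
scene [[0.55880281 0.1370579  0.0985    ]]
0 [3.13901923e+00 1.27132481e-01 7.78461933e-18] [ 1.24341119e-01  2.63169609e-01  1.45476658e+00 -4.44089210e-16
  1.42365647e+00  1.61418029e+00]
3.141592653589793 [ 1.27132481e-01 -3.13901923e+00 -1.92209493e-16] [ 0.12434112  0.26316961  1.45476658  0.          1.42365647 -1.52741237]
```

Run:
```python
from h import *
from scipy.spatial.transform import Rotation as Ro
m=imaging.camera_model("wrist"); s=telemetry.read_state()
R=cv2.Rodrigues(m["rvec"])[0]; C=-R.T@m["tvec"]
off=Ro.from_rotvec(s["orientation"]).inv().apply(C-s["tool_pos"]); print("cam in tool",off)
yaw=.081; best=None
for k in (0,np.pi):
    o=(Ro.from_euler('z',yaw+k)*Ro.from_rotvec([np.pi,0,0]))
    c=o.apply(off); print(k,c)
    if best is None or c[0]<best[0]: best=(c[0],o.as_rotvec())
o=best[1]; np.save("o.npy",o)
p=np.array(s["tool_pos"]); p[2]=.27; ctrl.move_linear(p,feed=.2)
effector.gripper_to(0.0,10)
ctrl.move_to([.559,.139,.24],o)
f,d=imaging.grab_frame("wrist"); cv2.imwrite("pics/w1.png",f)
s=telemetry.read_state(); print(s["clock"],s["tool_pos"],s["ft_force"],s["gripper_width"])
```

```text
cam in tool [ 0.06920134 -0.00044415 -0.21284864]
0 [0.06893851 0.00604188 0.21284864]
3.141592653589793 [-0.06893851 -0.00604188  0.21284864]
5.025 [0.55926409 0.13816412 0.24000809] [ 0.05910481  0.65272718 -0.35264386] 0.0005216943860267238
```

View pics/w1.png

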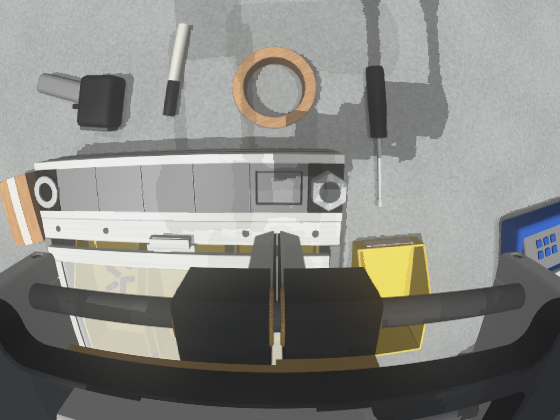

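The wrist view shows the gap outline at about x 256–302, y 172–204, centred at (279,188), next to the nut. The tip is shut and in line with it. I'll check that position with a fisheye ray, then press in steps.

Run:
```python
from h import *
m=imaging.camera_model("wrist"); R=cv2.Rodrigues(m["rvec"])[0]; C=-R.T@m["tvec"]
K=np.array([[m["fx"],0,m["cx"]],[0,m["fy"],m["cy"]],[0,0,1.]])
xy=cv2.fisheye.undistortPoints(np.array([[[279.,188.]]]),K,np.zeros(4))[0,0]
d=R.T@np.r_[xy,1]; w=C+d*((.0985-C[2])/d[2]); print("wrist key",w)
k=np.array([.5587,.1393])
if np.linalg.norm(w[:2]-k)>.008: raise SystemExit("disagree")
k=(k+w[:2])/2
o=np.load("o.npy")
ctrl.move_linear([*k,.108],frame=o,feed=.12); ctrl.hold(.2)
f0=telemetry.read_state()["ft_force"][2]
z=.108; log=[]
while z>.0895:
    z-=.001; ctrl.move_linear([*k,z],feed=.02); ctrl.hold(.05)
    s=telemetry.read_state(); F=s["ft_force"][2]-f0; log.append((round(s["tool_pos"][2]*1e3,1),round(F,1)))
    if F>9: break
print(log,s["clock"])
```

```text
wrist key [0.5578171  0.14100068 0.0985    ]
[(np.float64(107.0), np.float64(-0.8)), (np.float64(105.9), np.float64(-0.6)), (np.float64(104.9), np.float64(-0.6)), (np.float64(103.9), np.float64(-0.1)), (np.float64(103.0), np.float64(-0.7)), (np.float64(102.0), np.float64(-0.5)), (np.float64(100.9), np.float64(-0.4)), (np.float64(99.9), np.float64(-0.5)), (np.float64(99.0), np.float64(-0.2)), (np.float64(97.9), np.float64(-0.1)), (np.float64(97.0), np.float64(-1.1)), (np.float64(95.9), np.float64(-0.7)), (np.float64(95.0), np.float64(-0.8)), (np.float64(94.0), np.float64(-0.0)), (np.float64(93.0), np.float64(0.2)), (np.float64(92.0), np.float64(-0.3)), (np.float64(91.0), np.float64(-0.8)), (np.float64(90.0), np.float64(0.3)), (np.float64(89.0), np.float64(-0.3))] 12.175
```

Run:
```python
from h import *
p,d=imaging.grab_frame("scene"); w,_=imaging.grab_frame("wrist")
s=telemetry.read_state(); print({k:np.round(v,3) for k,v in s.items()})
c=cv2.resize(p[130:350,120:340],None,fx=2.6,fy=2.6,interpolation=cv2.INTER_CUBIC)
cv2.imwrite("pics/s2.png",c); cv2.imwrite("pics/w2.png",w)
```

```text
{'clock': np.float64(12.275), 'joint_pos': array([ 0.125,  0.335,  1.635, -0.   ,  1.172, -1.527]), 'dq': array([ 0.001, -0.   , -0.001,  0.001, -0.   ,  0.   ]), 'tau': array([-2.0000e-03, -4.1743e+01, -2.1620e+01, -1.2000e-02,  7.6000e-02,
       -0.0000e+00]), 'tool_pos': array([0.558, 0.14 , 0.089]), 'orientation': array([ 0.127, -3.139,  0.   ]), 'ft_force': array([0.326, 0.766, 0.145]), 'torque': array([ 0.108, -0.154, -0.006]), 'finger_force': np.float64(0.0), 'gripper_width': np.float64(0.001)}
```

View pics/s2.png

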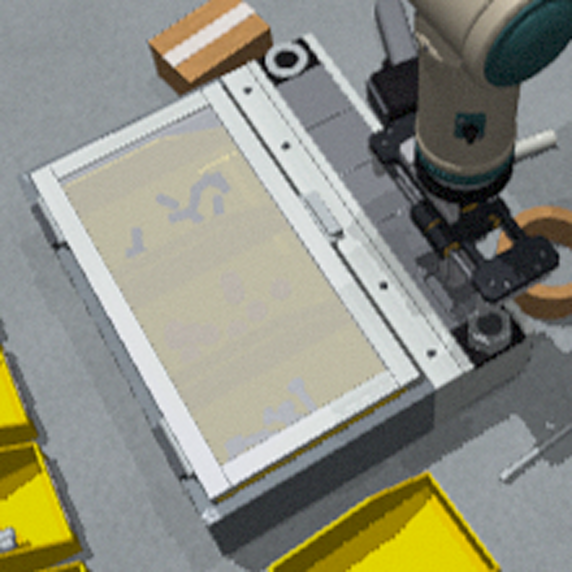

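View pics/w2.png

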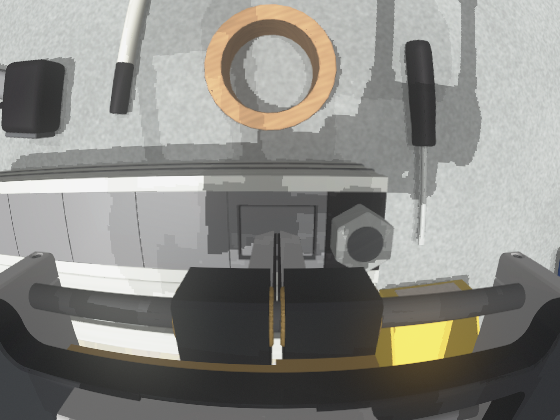

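The lid is still shut, and the tip stands over the opening at wrist (277,235). There is no force yet, so the tip has not reached the key. I'll keep feeling downward under the force guard.

Run:
```python
from h import *
s=telemetry.read_state(); k=np.array(s["tool_pos"])[:2]; z=.089; log=[]; f0=0
while z>.070:
    z-=.001; ctrl.move_linear([.5583,.1402,z],feed=.02); ctrl.hold(.05)
    s=telemetry.read_state(); F=s["ft_force"]; log.append((round(float(s["tool_pos"][2])*1e3,1),*[round(float(x),1) for x in F]))
    if np.linalg.norm(F)>5: break
print(*log,s["clock"],sep="\n")
```

```text
(88.0, 0.0, 0.2, 0.3)
(87.0, 0.8, 0.0, -0.1)
(86.0, 0.4, 0.0, 0.3)
(85.0, 1.1, 0.6, 0.1)
(83.9, -0.0, -0.9, -0.4)
(83.0, 0.0, 0.4, 0.4)
(82.0, 0.2, 0.0, 0.3)
(81.0, -0.3, 0.3, -0.3)
(79.9, -0.1, -0.1, -1.0)
(79.0, 0.0, 0.1, 0.5)
(77.9, 0.2, 0.6, 0.5)
(77.0, -1.2, 0.2, 0.1)
(76.0, -0.1, -0.3, -0.4)
(74.9, -0.6, -0.1, 0.8)
(74.0, 0.2, -0.4, 0.1)
(72.9, -0.5, -0.8, -0.7)
(71.9, 0.2, 0.3, -0.3)
(71.0, -0.2, -0.4, -0.4)
(70.0, 0.6, -0.7, 0.6)
17.975
```

Run:
```python
from h import *
m=imaging.camera_model("wrist"); s=telemetry.read_state(); w,d=imaging.grab_frame("wrist")
p,ds=imaging.grab_frame("scene"); t,dt=imaging.grab_frame("top")
K=np.array([[m["fx"],0,m["cx"]],[0,m["fy"],m["cy"]],[0,0,1.]])
def proj(n,X):
    X=np.array(X,float).reshape(1,1,3)
    if n=="wrist": return cv2.fisheye.projectPoints(X,m["rvec"],m["tvec"],K,np.zeros(4))[0].ravel()
    c=imaging.camera_model(n); return cv2.projectPoints(X,c["rvec"],c["tvec"],np.array([[c["fx"],0,c["cx"]],[0,c["fy"],c["cy"]],[0,0,1.]]),None)[0].ravel()
print(s["clock"],s["tool_pos"],"TCP in wrist",proj("wrist",s["tool_pos"]),"scene",proj("scene",s["tool_pos"]),"top",proj("top",s["tool_pos"]))
print("key in scene", proj("scene",[.5583,.1402,.0975]))
R=cv2.Rodrigues(m["rvec"])[0]; C=-R.T@m["tvec"]
print("wrist cam",C, m["fx"])
for uv in [(270,180),(290,185),(277,200),(277,215),(277,225),(277,235),(277,245),(277,260),(240,230),(320,200),(100,230)]:
    x=cv2.fisheye.undistortPoints(np.array([[uv]],float),K,np.zeros(4))[0,0]; X=C+R.T@np.r_[x,1]*d[uv[1],uv[0]]; print(uv,d[uv[1],uv[0]],np.round(X,4))
P=height("scene",ds)
# lowest finger pixels near TCP in scene
a=cv2.resize(p[190:290,230:350],None,fx=3.3,fy=4.2,interpolation=cv2.INTER_CUBIC)
b=cv2.resize(w[120:330,150:400],(396,420))
cv2.imwrite("pics/j3.png",np.hstack([a,b]))
```

```text
17.975 [0.55825004 0.14020126 0.06996343] TCP in wrist [276.0283532  228.66288843] scene [293.48194657 246.32070627] top [231.31686301 213.05325875]
key in scene [293.82104932 241.15356529]
wrist cam [0.48902991 0.13502472 0.28282963] 325.19226210127806
(270, 180) 0.18424806 [0.5197 0.1337 0.1006]
(290, 185) 0.18506128 [0.5217 0.1453 0.1004]
(277, 200) 0.18714793 [0.531  0.1386 0.1005]
(277, 215) 0.192586 [0.5408 0.1394 0.0973]
(277, 225) 0.19256017 [0.5466 0.1399 0.0987]
(277, 235) 0.18614581 [0.5502 0.1402 0.1062]
(277, 245) 0.17043321 [0.5502 0.1402 0.1224]
(277, 260) 0.15701586 [0.5525 0.1404 0.1368]
(240, 230) 0.19399738 [0.5518 0.118  0.0981]
(320, 200) 0.1867229 [0.5289 0.1633 0.1009]
(100, 230) 0.19248997 [0.5606 0.024  0.1   ]
```

View pics/j3.png

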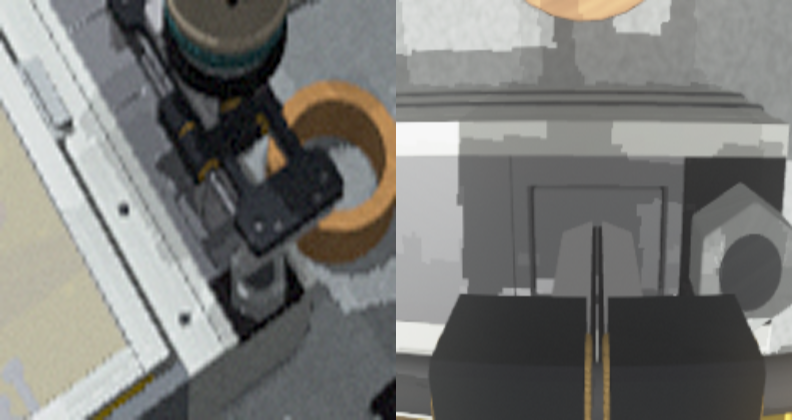

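The finger's lower end appears at the same wrist pixel (277,232) in both views, which puts it about 28 mm short of the nominal TCP. So the real tip is at about z = 0.099, just above the key at 0.0975. That explains the lack of contact. I'll carry on down under the force guard.

Run:
```python
from h import *
z=.070; log=[]
f0=telemetry.read_state()["ft_force"]
while z>.056:
    z-=.001; ctrl.move_linear([.5583,.1402,z],feed=.02); ctrl.hold(.05)
    s=telemetry.read_state(); F=s["ft_force"]; log.append((round(float(s["tool_pos"][2])*1e3,1),*[round(float(x),1) for x in F]))
    if F[2]>8 or np.hypot(F[0],F[1])>5: break
print(*log,s["clock"],sep="\n")
```

```text
(68.9, -0.6, 0.1, -0.0)
(68.0, -0.2, 0.3, 0.0)
(67.0, -0.9, 0.8, 0.6)
(65.9, -0.5, -0.2, -1.0)
(65.0, -0.7, 0.8, 0.5)
(64.3, -0.5, 0.3, 4.1)
(63.4, -0.9, -0.9, 4.8)
(62.4, -1.2, 0.3, 5.9)
(61.1, -0.3, -0.4, 3.3)
(60.0, -1.0, -0.1, 4.7)
(59.1, -0.5, -0.6, 5.2)
(58.7, -1.3, -0.8, 7.9)
(58.6, -3.4, -0.6, 12.9)
22.025
```

The force rises from 2–4 N, drops at about 4 mm of travel as the catch lets go, then reaches the stop. That matches the key. Next I'll release it, retreat straight up and toward the robot, and check the lid.

Run:
```python
from h import *
ctrl.move_linear([.5583,.1402,.085],feed=.08)
ctrl.move_linear([.40,.1402,.24],feed=.15)
ctrl.hold(2.5)
p,d=imaging.grab_frame("scene"); t,_=imaging.grab_frame("top"); s=telemetry.read_state(); print(s["clock"],s["tool_pos"],s["ft_force"])
cv2.imwrite("pics/e.png",np.hstack([p[100:400,100:400],t[20:320,100:460]]))
```

```text
26.75 [0.39999924 0.14021007 0.24000604] [ 1.12441664 -0.13107139  0.34355365]
```

View pics/e.png

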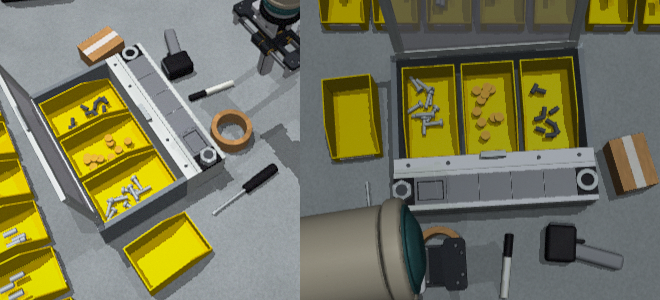

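Both views show the lid standing open past vertical. The nut, washer and loose items are where they were, and the arm is clear, so I'm handing in.

```bash
python3 -c "
from cell import *
ctrl.hold(1.0); print(ticket.hand_in())"
```

```text
the job is handed in; nothing more can be done
None
```

I pressed the release key, which was in place 1 (the leftmost tile), then let go; the lid sprang fully open by itself, nothing else appeared to have moved in the final pictures, and the job is handed in at about 28 s.

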